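Feel out the thread hand, slacken the panel clamp and slide out the top panel

TASK

The top (dark) panel of the clamped stack is wanted on the out-feed ledge. Nobody knows whether the clamp's screw has a right-hand or a left-hand thread: nudge its lever both ways as needed to feel which way it slackens, never forcing it with more than 40 N, and slacken it about a quarter turn so that the jaw lifts clear. Then slide the dark panel sideways off the stack, without lifting it, until it lies flat and wholly on the ledge, clear of the stack; leave the two pale panels where they are and the clamp slack.

Things in the scene. Friction and masses are not known exactly. Their poses are not given: they have to be found in the camera images.
- panel_clamp: Fixed clamp on a plywood base 205 x 345 x 12 mm on the table; place and yaw vary. Origin: on the table under the middle of the panel stack; z up, y from the stack towards the out-feed ledge, x from the stack towards the clamp's column. 'Clamp x, y, z' elsewhere are in this frame, in mm. Two 8 mm guide rods stand at x 59, y -50 and 50, 86 high.
- screw_axis (a point): Point on the vertical axis of the clamp screw, level with the lever's centre line: clamp x 85, y 0, z 118. Below it a grey housing (radius 32, z 82 to 104) on a column; above that the screw's round dark head (radius 24, top at z 131), which carries the lever.
- screw (a joint): Turn of the screw in rad, counterclockwise from above positive, 0 = tight (the start), ends at 1.6 and -1.6. Only ONE direction slackens; the other is blocked within about 0.1 rad. Which one differs from run to run and cannot be seen. The free way takes about 0.4 N m (6 N at 65 mm from the axis) all along; the screw stays where it is left.
- lever_ball (a point): Centre of the black ball (diameter 23 mm) at the end of the lever, 95 mm from the screw axis, clamp z 118. The lever is a level steel bar, diameter 12 mm, from the screw head to the ball; it points along clamp +x (away from the stack) when tight and turns with the screw. Under it, outside the housing, is free space down to the base and table.
- jaw_lip (a point): Middle of the jaw's inner edge, underside. The jaw is a level aluminium plate 8 mm thick over the stack's margin (clamp x 28 to 66, y -76 to 76); two end lips, 4 mm thick, reach 6 mm lower over the top panel's ends and lock it. Slackening lifts it: 4 mm at 0.9 rad, 9 mm at 1.3 rad, 14 mm at 1.57 rad; below 1.3 rad the panel may not slide out.
- ledge (a point): Middle of the out-feed ledge's top face: a pale wooden block, top at clamp z 39, x -56 to 56, y 82 to 242 (12 mm gap from the stack, which ends at y 70; 1 mm below the dark panel's underside). Side rails, tops at z 47, at x -56 to -49 and 49 to 56, from y 120; an end stop, top at z 49, at y 236 to 242.
- panel_top: The dark wooden panel, loose, 90 x 140 x 14 mm (x, y, z in its own frame, which starts in line with the clamp's frame), about 0.13 kg, uppermost of the stack of three. Origin: centre of its underside, at clamp x = 0, y = 0, z = 40 mm at the start.
- panel_mid: Pale wooden panel of the same size, loose, in the middle of the stack (origin: centre of its underside, clamp z = 26 mm). To stay where it is.
- panel_low: Pale wooden panel of the same size, loose, lowest of the stack, lying on the base (origin: centre of its underside, clamp z = 12 mm). To stay where it is. (Obstacle left of the robot, no part of the job: a green lathe, whose rest arm runs forward beside the start, x up to 0.40 m, y 0.54 to 0.61 m, z 0.47 to 0.52 m in the robot's frame.)

How it is judged:
By the outcome, as a careful person would: the job done as asked, in the order asked, and still so for the second after the job is handed in, with the robot touching nothing.
It also fails if it takes over 72 s, if anything falls off the work surface, if the arm or the gripper's body presses on something with over 40 N, if the wrist force passes 120 N, or if a joint passes its speed limit or range.

ROBOT

A 6-joint arm with a two-finger parallel gripper is mounted at the origin on a cart in front of the work surface, level with it; the furniture and walls round the work are solid. World frame = base frame: x ahead of the robot, y to its left, z up, the work surface at z = 0. Lengths are in m, angles in rad, forces in N, time in s.
With the tool pointing down it reaches from about 0.25 to 0.725 m from the base axis. Payload 9.7 kg.
Tool frame: the origin (TCP) lies at the very end of the fingers, on their centre line; the grasp point (between the pads) lies 19 mm behind it; z points along the fingers, x is the direction in which the jaws open and shut, and the axes are right-handed (so a half turn about z gives the same grasp; the last joint's range is limited). The gripper opens to 85 mm and grips with 20 to 120 N. Pads are 22 mm wide; open, the fingers measure 114 mm over their backs; the gripper's body (76 mm by 85 mm) begins 54 mm behind the grasp point. The pads swing forward as they close: fully open they stand 13 mm farther back than shut.
Start: joints at [-1.137, 0.087, 0.176, 1.66, 0, 1.571], TCP at [0.231, -0.499, 0.231] pointing down, gripper open.
Joint ranges: [-3.13, 3.13], [-0.85, 1.81], [-1.15, 1.24], [-2.2, 2.28], [-1.44, 1.52], [-3.14, 3.14]. Speed limits (rad/s): [2.22, 2.22, 2.57, 3.14, 3.14, 3.14].

INTERFACE

Orientations are given as a unit quaternion [w, x, y, z].
In Python, from rig import r gives the robot as it stands.
- The arm moves only by the tool drive_tool, never from a script. Its arguments are lists of equal length, an entry for each row: "linear": the shift along the tool's x, y, z in cm, a list of three; "spin": the turn about the tool's z in degrees; "jaw": the opening, from 0 (shut) to 1 (fully open). In form: {"linear": [[x, y, z], ...], "spin": [spin, ...], "jaw": [jaw, ...]}. A call has 1 to 8 rows; each row shifts and turns the pose as measured when the row begins, along the tool's axes as they then stand; what a row does not reach is not made up. A row lasts 1/10 s, in which the tool goes at most 50 mm and 8.59 degrees, less where a joint would pass 70% of its speed; a pose out of reach is approached as far as the arm can. A call with a gripper value outside its range is refused whole. The fingers move at their own pace and stop on an object; "squeeze" is the grip in N (left out, the last holds). Time passes only in rows, so rows that do not move let the fingers close. It gives the time, the measured TCP pose, the force and the opening at its end, in the units of the state.
- r.get_state(): the state, without advancing time (a new reading comes with each control period).
- r.camera(name): name is "scene" or "top" or "wrist"; returns the picture (420x560x3 uint8, red, green, blue); there is no depth.
- r.camera_info(name): a dict with "fx", "fy", "cx", "cy" (pixels), "eye" and "attitude" of the camera in the world. Camera axes: x right, y down, z forward; pixel columns grow to the right and rows downward; lengths in m; the calibration is good to about 2 mm. A picture is of the moment at which its call begins: read the wrist's pose just before it. camera_info takes no time and is no camera call; for the wrist camera it gives the pose at the moment of the call.
- r.finish_job(): hands the job in, once; it reports no verdict.
The state is a dict: "time_s": time; "qpos": joint angles; "qvel": joint speeds; "effort": joint torques, N m; "tcp_pos": TCP position; "eef_rot": TCP orientation; "ft_force": force on the tool from outside, world axes, zero at the start; "ft_torque": the same for the moment, N m; "gripper_width": opening from 0.0 (shut) to 1.0 (fully open).
Only numpy, scipy, OpenCV 4.12 (cv2) and the standard library are available. Lean on these libraries where they do the work, as an engineer would, in place of code of your own. Each camera call takes 0.05 s, during which the arm holds its last target. There are 200 camera calls.

## Working session

There is one attempt and no reset: what is moved stays moved. The work goes in short steps, Python scripts to look and compute and a tool call to move; the robot and the scene stay as the last step left them, time stands still between calls to the robot, and variables do not carry over. Pictures are saved under pics/ and viewed, about 8 in all and at most 12, crops included, and the job is handed in when it is done.

Besides the shell and the picture viewer there is one more tool, called as name(argument=value, ...) on one line, values as JSON. drive_tool: Moves the arm, as the interface text tells. Its arguments: {"type":"object","properties":{"linear":{"type":"array"},"spin":{"type":"array"},"jaw":{"type":"array"},"squeeze":{"type":"number"}},"required":["linear","spin","jaw"]}

```bash
ls; mkdir -p pics; python3 - <<'E'
from rig import r
import cv2
s=r.get_state();print(s['time_s'],s['tcp_pos'],s['eef_rot'])
a=[]
for n in("scene","top"):
    im=r.camera(n);cv2.imwrite(f'pics/{n}0.png',im[:,:,::-1]);print(n,r.camera_info(n))
print(r.camera_info('wrist'))
E
```

```text
pics
0.0 [ 0.23109258 -0.49886399  0.23059638] [-3.42667850e-04  8.42708064e-01 -5.38370433e-01 -5.27073409e-04]
scene {'fx': 445.38865993687244, 'fy': 445.38865993687244, 'cx': 277.2856407407655, 'cy': 210.08042139911754, 'eye': array([0.1498587 , 0.60514078, 0.47917725]), 'attitude': array([ 0.15797773, -0.26855702,  0.80331534, -0.50754767])}
top {'fx': 462.27514917442045, 'fy': 462.27514917442045, 'cx': 275.3441858089326, 'cy': 212.31372737226926, 'eye': array([ 0.51096463, -0.00705288,  0.93081963]), 'attitude': array([-0.04618103,  0.70894131, -0.70267061,  0.03903257])}
{'fx': 356.25366761052345, 'fy': 356.25366761052345, 'cx': 275.46596408035333, 'cy': 207.53719383125465, 'eye': array([ 0.30158347, -0.46497374,  0.37300509]), 'attitude': array([ 0.12978505,  0.83240851, -0.53222249, -0.08361303])}
```

View pics/top0.png

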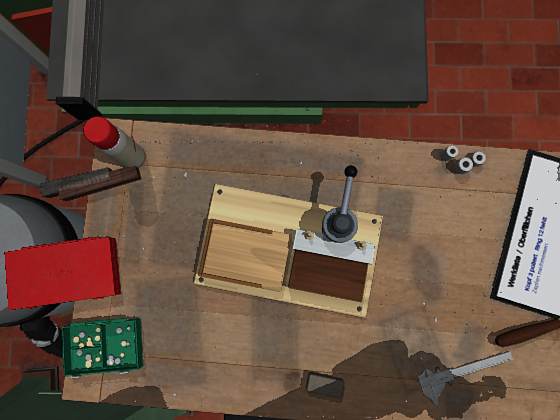

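View pics/scene0.png

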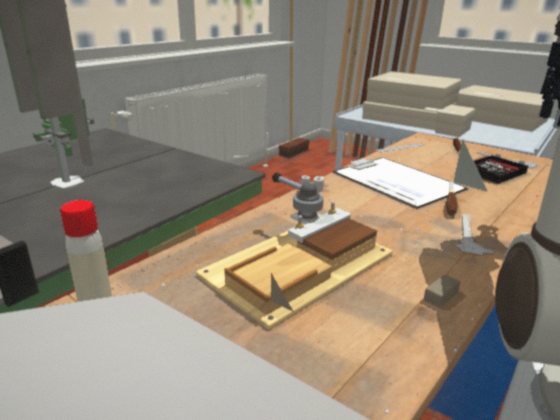

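```bash
cat > h.py <<'E'
from rig import r
import numpy as np, cv2
from scipy.spatial.transform import Rotation as R
def rot(q): return R.from_quat(np.roll(q,-1)).as_matrix()
def ray(info,u,v,z):
    d=rot(info['attitude'])@[(u-info['cx'])/info['fx'],(v-info['cy'])/info['fy'],1]
    e=np.array(info['eye']); return e+d*(z-e[2])/d[2]
def proj(info,p):
    c=rot(info['attitude']).T@(np.array(p)-info['eye']); return info['cx']+info['fx']*c[0]/c[2],info['cy']+info['fy']*c[1]/c[2]
E
python3 - <<'E'
from h import *
t=r.camera_info('top');im=cv2.imread('pics/top0.png')
P=lambda u,v,z:ray(t,u,v,z).round(4)
c=[P(*p,.012) for p in[(214,186),(382,215),(366,316),(195,283)]];print(c)
e=c[0]-c[1];print('y yaw',np.degrees(np.arctan2(e[1],e[0])),np.linalg.norm(e)); e=c[3]-c[2];print(np.degrees(np.arctan2(e[1],e[0])),np.linalg.norm(e))
print('ball',P(351,172,.118),'head',P(341,220,.131))
g=cv2.cvtColor(im,cv2.COLOR_BGR2GRAY)
s=cv2.resize(im[140:330,180:400],None,fx=3.6,fy=3.1,interpolation=cv2.INTER_CUBIC)
hsv=cv2.cvtColor(im,cv2.COLOR_BGR2HSV)
m=((g<85)&(hsv[...,1]>90)).astype(np.uint8);m[:245]=0;m[:,:280]=0;m[320:]=0;m[:,385:]=0
m=cv2.morphologyEx(m,cv2.MORPH_OPEN,np.ones((5,5)))
k=max(cv2.findContours(m,0,2)[0],key=cv2.contourArea);print(cv2.minAreaRect(k),cv2.approxPolyDP(k,5,True).reshape(-1,2).tolist())
cv2.imwrite('pics/crop.png',s)
E
```

```text
[array([0.6747, 0.1271, 0.012 ]), array([ 0.6186, -0.2102,  0.012 ]), array([ 0.4205, -0.1755,  0.012 ]), array([0.4808, 0.1597, 0.012 ])]
y yaw 80.55696095181135 0.34193347306164684
79.80198675858361 0.34058057783731593
ball [ 0.6831 -0.1329  0.118 ] head [ 0.5953 -0.1127  0.131 ]
((327.7308044433594, 275.34619140625), (76.09305572509766, 39.22322463989258), 11.309932708740234) [[294, 250], [289, 287], [361, 301], [366, 263]]
```

View pics/crop.png

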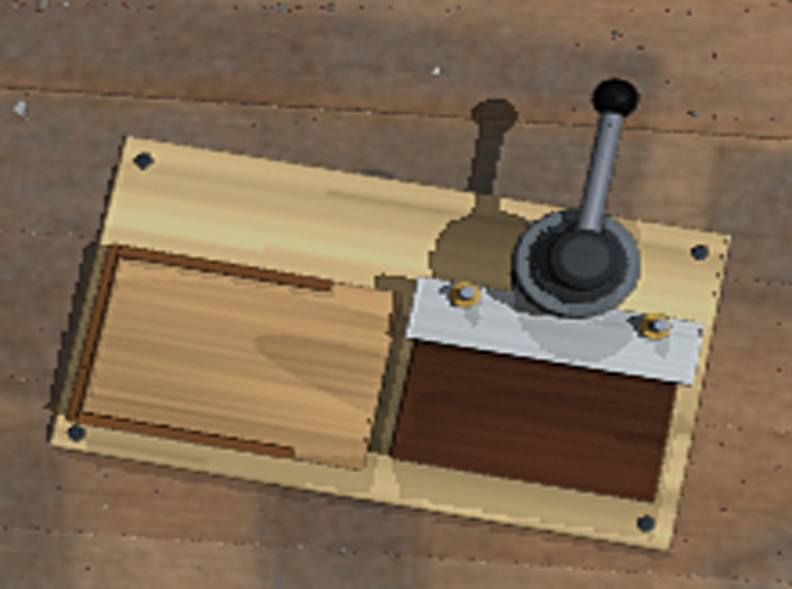

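The crop shows the ball at top-view pixel (351,172) and the screw head at (341,223). The near corners of the dark panel are at (289,288) and (362,302), and the ledge is to the left of the stack.

```bash
python3 - <<'E'
from h import *
t=r.camera_info('top')
L=[((350.8,171.6,.118),(180,0)),((341.4,223.2,.131),(85,0)),((288.9,287.7,.054),(-45,70)),((361.9,301.6,.054),(-45,-70)),((293.6,248,.062),(28,76)),((372.5,263.5,.062),(28,-76))]
W=np.array([ray(t,*a)[:2] for a,_ in L]);C=np.array([b for _,b in L])/1000
cw,cc=W.mean(0),C.mean(0);a=W-cw;b=C-cc
yaw=np.arctan2((b[:,0]*a[:,1]-b[:,1]*a[:,0]).sum(),(a*b).sum())
M=np.array([[np.cos(yaw),-np.sin(yaw)],[np.sin(yaw),np.cos(yaw)]]);o=cw-M@cc
print('yaw',np.degrees(yaw),'o',o);print(((W-o)@M*1000).round(1))
np.savez('fit.npz',M=M,o=o,yaw=yaw)
open('h.py','a').write('''
F=np.load('fit.npz')
def world(x,y,z): return np.r_[F['o']+F['M']@[x/1000,y/1000],z/1000]
def go(x,y,z,ang=0):
    """tool-frame shift in cm to clamp point, and spin so that tool x lies at clamp angle ang (mod 180)"""
    s=r.get_state();A=rot(s['eef_rot']);d=A.T@(world(x,y,z)-s['tcp_pos'])*100
    th=np.degrees(np.arctan2(A[1,0],A[0,0]))-np.degrees(F['yaw'])
    c=F['M'].T@(s['tcp_pos'][:2]-F['o'])*1000
    print('t',round(s['time_s'],2),'clamp',c.round(1),(s['tcp_pos'][2]*1000).round(1),'xang',th.round(1),'zaxis',A[:,2].round(3),'shift cm',d.round(2),'spin',(-((ang-th+90)%180-90)).round(1),'q',s['qpos'].round(2),'F',s['ft_force'].round(1),s['gripper_width'])
''')
E
python3 -c "
from h import *
go(152,0,200,90)"
```

```text
yaw -10.198699539415692 o [ 0.50716234 -0.10039486]
[[179.6  -0.4]
 [ 83.6   1.9]
 [-45.   69.1]
 [-44.7 -69.2]
 [ 29.3  74.1]
 [ 28.2 -75.6]]
t 0.1 clamp [-201.2 -441.1] 230.7 xang -54.9 zaxis [-0.     0.001 -1.   ] shift cm [-15.82 -54.24   3.09] spin 35.1 q [-1.14  0.09  0.18  1.66  0.    1.57] F [ 0.3 -0.6 -0. ] 1.0001796363085018
```

drive_tool(linear=[[-1.3,-4.5,0],[-1.3,-4.5,0],[-1.3,-4.5,0],[-1.3,-4.5,0],[-1.3,-4.5,0],[-1.3,-4.5,0],[-1.3,-4.5,0],[-1.3,-4.5,0]], spin=[0,0,0,0,0,0,0,0], jaw=[0.5,0.5,0.5,0.5,0.5,0.5,0.5,0.5])

```text
time_s: 0.9
tcp_pos: [0.5198, -0.2483, 0.227]
eef_rot: [-0.0, 0.84, -0.543, -0.003]
ft_force: [0.9, -1.1, -0.3]
gripper_width: 0.501
```

drive_tool(linear=[[-1.3,-4.5,0],[-1.3,-4.5,0],[0,0,0],[0,0,0],[0,0,0],[0,0,0],[0,0,0]], spin=[0,0,8,8,8,8,0], jaw=[0.5,0.5,0.5,0.5,0.5,0.5,0.5])

```text
time_s: 1.6
tcp_pos: [0.5979, -0.1774, 0.2208]
eef_rot: [-0.002, -0.653, 0.757, 0.007]
ft_force: [-0.0, 0.4, -1.0]
gripper_width: 0.498
```

```bash
python3 - <<'E'
from h import *
go(150,0,200,90)
i=r.camera_info('wrist');im=r.camera('wrist').copy()
for p in[(180,0,118),(85,0,131),(150,0,118)]:
    u=proj(i,world(*p));print(u);cv2.drawMarker(im,tuple(int(round(k)) for k in u),(255,0,255),0,12)
cv2.imwrite('pics/w1.png',im[:,:,::-1])
E
```

```text
t 1.6 clamp [102.9 -59.7] 220.8 xang -88.2 zaxis [-0.012  0.007 -1.   ] shift cm [-5.81 -4.92  2.04] spin 1.8 q [-0.29  0.28  0.38  1.68  0.    3.  ] F [-0.   0.4 -1. ] 0.4978827080475633
(np.float64(189.97006158145737), np.float64(89.0982254372344))
(np.float64(191.8797315048297), np.float64(231.91625028749928))
(np.float64(191.9983208178465), np.float64(135.7346869518966))
```

View pics/w1.png

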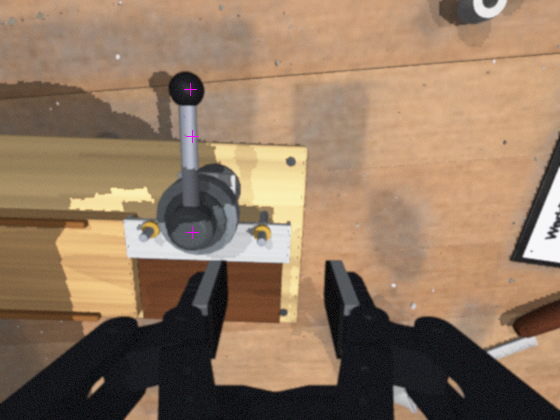

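Projected markers match the lever and ball to about 2 mm. The last joint is near its limit, so I'll take the half-turn equivalent.

drive_tool(linear=[[0,0,0],[0,0,0],[0,0,0],[0,0,0],[0,0,0],[0,0,0],[0,0,0],[0,0,0]], spin=[-8.5,-8.5,-8.5,-8.5,-8.5,-8.5,-8.5,-8.5], jaw=[0.5,0.5,0.5,0.5,0.5,0.5,0.5,0.5])

```text
time_s: 2.45
tcp_pos: [0.5969, -0.1783, 0.2194]
eef_rot: [-0.002, 0.968, -0.25, -0.008]
ft_force: [0.3, -1.2, -0.0]
gripper_width: 0.497
```

drive_tool(linear=[[0,0,0],[0,0,0],[0,0,0],[0,0,0],[0,0,0],[0,0,0],[0,0,0],[0,0,0]], spin=[-8.5,-8.5,-8.5,-8.5,-8.5,-8.5,-8.5,-8.5], jaw=[0.5,0.5,0.5,0.5,0.5,0.5,0.5,0.5])

```text
time_s: 3.25
tcp_pos: [0.5958, -0.1793, 0.2183]
eef_rot: [-0.007, 0.94, 0.341, -0.006]
ft_force: [0.1, -1.3, 0.6]
gripper_width: 0.503
```

drive_tool(linear=[[0,0,0],[0,0,0],[0,0,0],[0,0,0],[0,0,0],[0,0,0]], spin=[-8.5,-8.5,-8.5,-8.5,-8.5,-3], jaw=[0.5,0.5,0.5,0.5,0.5,0.5])

```text
time_s: 3.85
tcp_pos: [0.595, -0.1801, 0.2174]
eef_rot: [-0.009, 0.729, 0.684, -0.004]
ft_force: [0.0, -0.1, 1.1]
gripper_width: 0.503
```

```bash
python3 -c "
from h import *
go(150,0,200,90)"
```

```text
t 3.85 clamp [100.6 -62.9] 217.4 xang 96.6 zaxis [-0.018  0.008 -1.   ] shift cm [5.67 5.66 1.68] spin 6.6 q [-0.3   0.28  0.37  1.68  0.   -0.23] F [ 0.  -0.1  1.1] 0.5030197354809921
```

drive_tool(linear=[[0,0,0.3],[3,2.5,0.3],[3,2.5,0.3],[0,0,0]], spin=[7,0,0,0], jaw=[0.5,0.5,0.5,0.5])

```text
time_s: 4.25
tcp_pos: [0.6555, -0.13, 0.2073]
eef_rot: [-0.009, 0.765, 0.644, -0.004]
ft_force: [0.6, -1.1, 0.3]
gripper_width: 0.501
```

```bash
python3 -c "
from h import *
go(150,0,100,90)"
```

```text
t 4.25 clamp [151.2  -2.8] 207.3 xang 90.4 zaxis [-0.018  0.008 -1.   ] shift cm [ 0.23  0.09 10.73] spin 0.4 q [-0.2   0.4   0.51  1.69  0.   -0.03] F [ 0.6 -1.1  0.3] 0.5008831237730642
```

drive_tool(linear=[[0.1,0,4],[0.1,0,4],[0.1,0,2.5],[0,0,0.4],[0,0,0],[0,0,0]], spin=[0,0,0,0,0,0], jaw=[0.5,0.5,0.5,0.22,0.22,0.22], squeeze=20)

```text
time_s: 4.85
tcp_pos: [0.6542, -0.1268, 0.0968]
eef_rot: [-0.008, 0.758, 0.652, -0.004]
ft_force: [0.0, -1.1, 0.1]
gripper_width: 0.222
```

```bash
python3 - <<'E'
from h import *
go(150,0,100,90)
im=r.camera('wrist')
cv2.imwrite('pics/w2.png',im[:,:,::-1])
E
```

```text
t 4.85 clamp [149.4   0. ] 96.8 xang 91.6 zaxis [-0.016  0.007 -1.   ] shift cm [-0.    0.05 -0.32] spin 1.6 q [-0.19  0.38  0.26  1.47  0.   -0.04] F [ 0.  -1.1  0.1] 0.22226825224128446
```

View pics/w2.png

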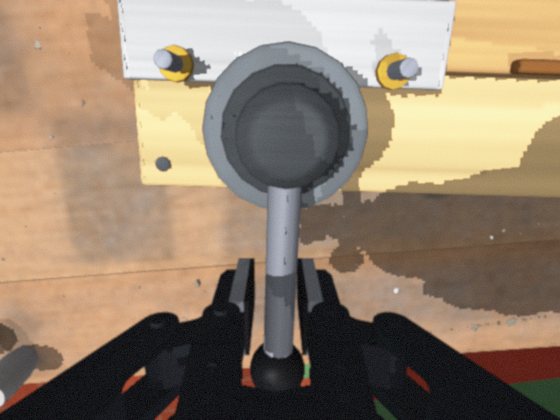

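The fingers straddle the lever with the bar at about column 283 and a few mm clear on both sides. I'll nudge in small steps towards +y (CCW) first.

drive_tool(linear=[[0.3,0,0],[0.2,0,0],[0.2,0,0]], spin=[0,0,0], jaw=[0.22,0.22,0.22])

```text
time_s: 5.2
tcp_pos: [0.6568, -0.121, 0.1009]
eef_rot: [-0.005, 0.759, 0.652, -0.003]
ft_force: [-1.6, -5.8, -4.2]
gripper_width: 0.221
```

drive_tool(linear=[[0.2,0,0],[0.2,0,0]], spin=[0,0], jaw=[0.22,0.22])

```text
time_s: 5.4
tcp_pos: [0.6572, -0.1196, 0.1009]
eef_rot: [-0.004, 0.759, 0.651, -0.005]
ft_force: [-1.8, -11.4, -4.3]
gripper_width: 0.218
```

```bash
python3 -c "
from h import *
go(150,0,100,90)"
```

```text
t 5.4 clamp [151.    7.6] 100.9 xang 91.4 zaxis [-0.012 -0.001 -1.   ] shift cm [-0.76 -0.12  0.09] spin 1.4 q [-0.18  0.37  0.26  1.47 -0.   -0.03] F [ -1.8 -11.4  -4.3] 0.21826241101847513
```

drive_tool(linear=[[0.25,0,0],[0.25,0,0]], spin=[0,0], jaw=[0.22,0.22])

```text
time_s: 5.6
tcp_pos: [0.6573, -0.1192, 0.1008]
eef_rot: [-0.001, 0.76, 0.65, -0.008]
ft_force: [-2.1, -14.1, -2.5]
gripper_width: 0.218
```

drive_tool(linear=[[0.25,0,0],[0.25,0,0]], spin=[0,0], jaw=[0.22,0.22])

```text
time_s: 5.8
tcp_pos: [0.6573, -0.1193, 0.1007]
eef_rot: [0.002, 0.761, 0.648, -0.012]
ft_force: [-1.8, -14.5, -1.8]
gripper_width: 0.222
```

No movement at 14 N this way, which is over twice the free drag, so CCW is blocked. I'll try the other way.

drive_tool(linear=[[-0.5,0,0],[-0.5,0,0],[-0.3,0,0],[-0.3,0,0],[-0.3,0,0]], spin=[0,0,0,0,0], jaw=[0.22,0.22,0.22,0.22,0.22])

```text
time_s: 6.3
tcp_pos: [0.6556, -0.134, 0.1012]
eef_rot: [-0.001, 0.76, 0.65, -0.008]
ft_force: [1.2, 6.7, -3.0]
gripper_width: 0.223
```

drive_tool(linear=[[-0.4,0,0],[-0.4,0,0],[-0.4,0,0]], spin=[2,3,3], jaw=[0.22,0.22,0.22])

```text
time_s: 6.6
tcp_pos: [0.6529, -0.1405, 0.101]
eef_rot: [-0.004, 0.803, 0.596, -0.005]
ft_force: [-1.1, 7.9, -0.1]
gripper_width: 0.218
```

```bash
python3 -c "
from h import *
go(150,0,100,90)"
```

```text
t 6.6 clamp [150.6 -13.7] 101.0 xang 83.3 zaxis [-0.014  0.001 -1.   ] shift cm [ 1.36 -0.21  0.1 ] spin -6.7 q [-0.21  0.38  0.27  1.48 -0.    0.08] F [-1.1  7.9 -0.1] 0.21811354971229058
```

CW is free, at about 7 N and moving. I'll follow the arc that way.

drive_tool(linear=[[-1.0,-0.05,0],[-1.0,-0.1,0],[-1.0,-0.1,0],[-1.0,-0.1,0]], spin=[8,8,8,8], jaw=[0.22,0.22,0.22,0.22])

```text
time_s: 7.0
tcp_pos: [0.6322, -0.1665, 0.1011]
eef_rot: [-0.008, 0.938, 0.345, -0.003]
ft_force: [4.5, 5.3, -2.8]
gripper_width: 0.224
```

```bash
python3 -c "
from h import *
go(85+65*.707,-65*.707,100,45)"
```

```text
t 7.0 clamp [134.8 -42.9] 101.1 xang 50.6 zaxis [-0.011  0.014 -1.   ] shift cm [-0.48 -0.1   0.11] spin 5.6 q [-0.26  0.34  0.22  1.47  0.01  0.6 ] F [ 4.5  5.3 -2.8] 0.2241656407234024
```

drive_tool(linear=[[-1.0,-0.1,0],[-1.0,-0.1,0],[-1.0,-0.1,0],[-1.0,-0.1,0],[-1.0,-0.1,0]], spin=[8,8,8,8,8], jaw=[0.22,0.22,0.22,0.22,0.22])

```text
time_s: 7.5
tcp_pos: [0.5902, -0.1797, 0.1018]
eef_rot: [-0.01, 1.0, -0.009, 0.001]
ft_force: [7.0, -1.3, -2.7]
gripper_width: 0.223
```

```bash
python3 -c "
from h import *
go(85,-65,100,0)"
```

```text
t 7.5 clamp [ 95.8 -63.4] 101.8 xang 9.2 zaxis [ 0.002  0.02  -1.   ] shift cm [-1.09 -0.01  0.18] spin 9.2 q [-0.3   0.24  0.1   1.43  0.02  1.28] F [ 7.  -1.3 -2.7] 0.2226824206982549
```

drive_tool(linear=[[-0.9,-0.05,0],[-0.5,0,0],[-0.3,0,0]], spin=[7,3,0], jaw=[0.22,0.22,0.22])

```text
time_s: 7.8
tcp_pos: [0.5759, -0.178, 0.103]
eef_rot: [-0.011, 0.995, -0.101, 0.004]
ft_force: [5.9, -1.9, -2.8]
gripper_width: 0.217
```

```bash
python3 - <<'E'
from h import *
go(85,-65,100,0)
cv2.imwrite('pics/w3.png',r.camera('wrist')[:,:,::-1])
E
```

```text
t 7.8 clamp [ 81.4 -64.2] 103.0 xang -1.4 zaxis [ 0.011  0.02  -1.   ] shift cm [0.36 0.08 0.3 ] spin -1.4 q [-0.31  0.2   0.05  1.42  0.02  1.46] F [ 5.9 -1.9 -2.8] 0.2172985574353639
```

View pics/w3.png

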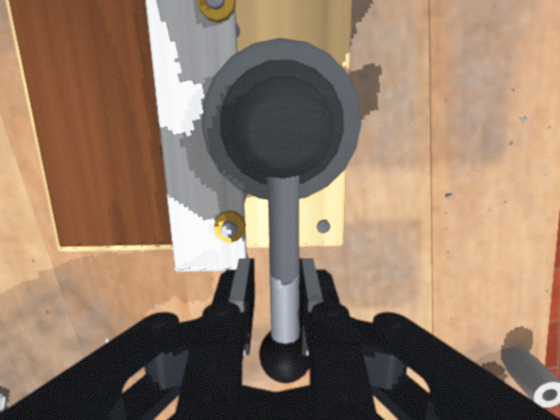

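The lever now points along −y, about 90° round. Next I release, lift and go behind the panel's −y end.

drive_tool(linear=[[0.25,0,0],[0,0,0],[0,0,-4],[0,0,-4],[-4,1.5,-1],[-4,1.5,0],[-2,1,0],[0,0,0]], spin=[0,0,0,0,0,0,0,0], jaw=[0.4,0.4,0.4,0.4,0.4,0.4,0.4,0.4])

```text
time_s: 8.65
tcp_pos: [0.4697, -0.1996, 0.1954]
eef_rot: [-0.011, 0.995, -0.099, 0.004]
ft_force: [1.4, -0.1, 1.0]
gripper_width: 0.399
```

```bash
python3 - <<'E'
from h import *
go(-10,-95,45,0)
im=np.vstack([cv2.resize(r.camera('top')[140:330,180:400],(660,570))[...,::-1]])
cv2.imwrite('pics/t4.png',im)
E
```

```text
t 8.65 clamp [ -19.3 -104.2] 195.4 xang -1.2 zaxis [ 0.01   0.022 -1.   ] shift cm [ 0.82 -0.59 15.06] spin -1.2 q [-0.42 -0.02 -0.    1.59  0.02  1.35] F [ 1.4 -0.1  1. ] 0.39922132726208803
```

View pics/t4.png

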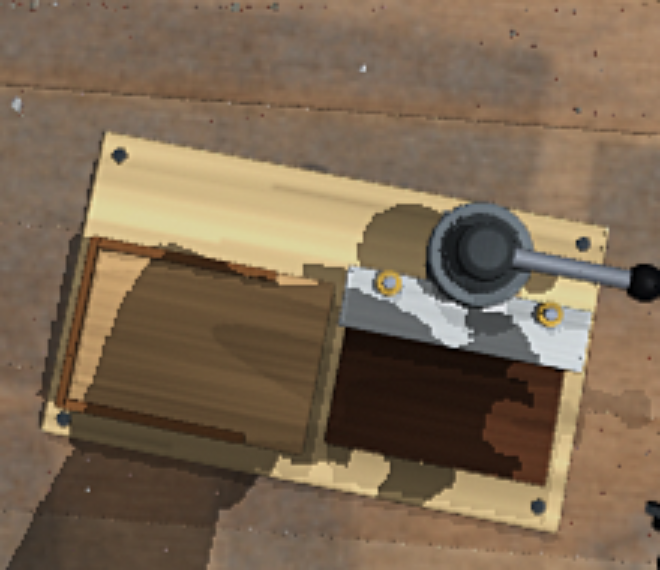

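The jaw is up and the lever is along −y. Descending behind the panel end.

drive_tool(linear=[[0.4,-0.3,4.5],[0.4,-0.3,4.5],[0,0,3],[0,0,2],[0,0,1],[0,0,0]], spin=[-1,0,0,0,0,0], jaw=[0.4,0.4,0.4,0.4,0.4,0.4])

```text
time_s: 9.3
tcp_pos: [0.4871, -0.1905, 0.0411]
eef_rot: [-0.011, 0.996, -0.089, 0.006]
ft_force: [0.6, -0.4, -0.3]
gripper_width: 0.398
```

```bash
python3 - <<'E'
from h import *
go(-10,-81,42,0)
cv2.imwrite('pics/w5.png',r.camera('wrist')[:,:,::-1])
E
```

```text
t 9.3 clamp [ -3.8 -92.3] 41.1 xang 0.0 zaxis [ 0.015  0.022 -1.   ] shift cm [-0.62 -1.13 -0.07] spin 0.0 q [-0.39  0.03 -0.25  1.28  0.03  1.36] F [ 0.6 -0.4 -0.3] 0.39760326786106037
```

View pics/w5.png

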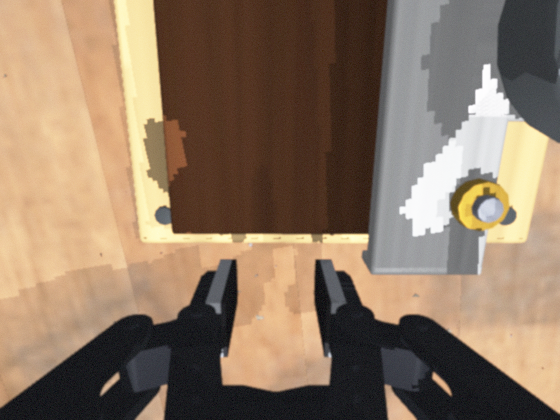

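Moving left so the right finger clears the jaw edge, then making contact and pushing slowly.

drive_tool(linear=[[-0.8,0,0],[0,-0.6,0],[0,-0.6,0],[0,-0.8,0],[0,-0.8,0],[0,-0.8,0],[0,-0.8,0]], spin=[0,0,0,0,0,0,0], jaw=[0.4,0.4,0.4,0.4,0.4,0.4,0.4])

```text
time_s: 10.05
tcp_pos: [0.4901, -0.1438, 0.0482]
eef_rot: [-0.01, 0.996, -0.089, 0.011]
ft_force: [-0.1, -1.2, -0.5]
gripper_width: 0.398
```

```bash
python3 - <<'E'
from h import *
go(-10,75,43,0)
E
```

```text
t 10.05 clamp [ -9.1 -45.7] 48.2 xang -0.0 zaxis [ 0.023  0.018 -1.   ] shift cm [ -0.11 -12.06   0.78] spin -0.0 q [-0.3  -0.01 -0.28  1.29  0.02  1.45] F [-0.1 -1.2 -0.5] 0.3980681412054307
```

The tool has risen to z 48, so I'm checking that the panel is still being pushed.

```bash
python3 - <<'E'
from h import *
cv2.imwrite('pics/w6.png',r.camera('wrist')[:,:,::-1])
E
```

```text
(no output)
```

View pics/w6.png

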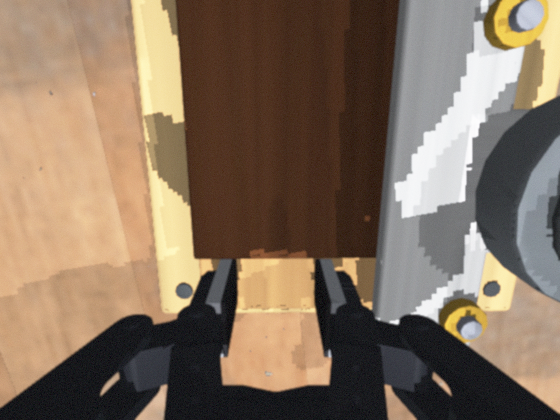

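The panel is being pushed squarely: its rear edge is at row 258 against the fingertips. I'll back off slightly, lower 5 mm and continue with z compensation.

drive_tool(linear=[[0,0.3,0],[0,0,0.5],[-0.1,-0.4,0],[0,-0.8,0.1],[0,-0.8,0.1],[0,-0.8,0.1],[0,-0.8,0.1],[0,-0.8,0.1]], spin=[0,0,0,0,0,0,0,0], jaw=[0.4,0.4,0.4,0.4,0.4,0.4,0.4,0.4])

```text
time_s: 10.9
tcp_pos: [0.4978, -0.1008, 0.0396]
eef_rot: [-0.009, 0.996, -0.09, 0.012]
ft_force: [-1.8, -5.8, 9.1]
gripper_width: 0.399
```

```bash
python3 - <<'E'
from h import *
go(-10,75,43,0)
E
```

```text
t 10.9 clamp [-9.1 -2. ] 39.6 xang -0.1 zaxis [ 0.025  0.015 -1.   ] shift cm [-0.09 -7.71 -0.19] spin -0.1 q [-0.21 -0.02 -0.31  1.26  0.02  1.54] F [-1.8 -5.8  9.1] 0.399312913684688
```

Fz is 9 N, so the tips are touching the middle panel. Raising now and checking whether it moved.

drive_tool(linear=[[0,0.05,-0.4],[0,0,0]], spin=[0,0], jaw=[0.4,0.4])

```text
time_s: 11.1
tcp_pos: [0.498, -0.0996, 0.0441]
eef_rot: [-0.009, 0.996, -0.089, 0.012]
ft_force: [0.0, 0.3, 0.2]
gripper_width: 0.404
```

```bash
python3 - <<'E'
from h import *
go(-10,75,44,0)
i=r.camera_info('wrist');im=r.camera('wrist').copy()
for p in[(-45,-70,40),(10,-70,40),(-45,-70,26),(-45,-70,12),(-45,0,40)]:
    u=proj(i,world(*p));print(p,np.round(u,1));cv2.drawMarker(im,tuple(int(round(k)) for k in u),(255,0,255),0,12)
cv2.imwrite('pics/w7.png',im[:,:,::-1])
E
```

```text
t 11.1 clamp [-9.1 -0.8] 44.1 xang 0.0 zaxis [ 0.025  0.015 -1.   ] shift cm [-0.09 -7.58  0.15] spin 0.0 q [-0.21 -0.02 -0.3   1.27  0.02  1.54] F [0.  0.3 0.2] 0.40448139216496787
(-45, -70, 40) [206.6 397.4]
(10, -70, 40) [313.7 395.5]
(-45, -70, 26) [210.8 377.1]
(-45, -70, 12) [214.5 359.4]
(-45, 0, 40) [198.1 273.8]
```

View pics/w7.png

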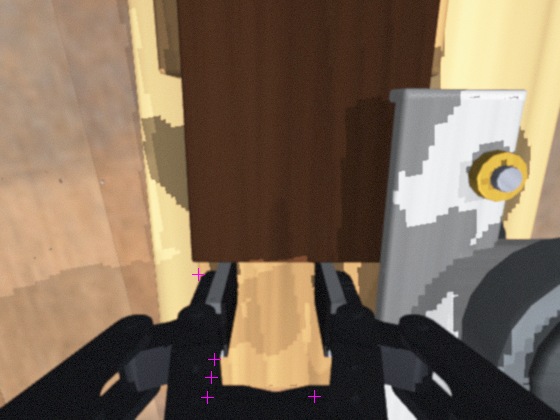

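drive_tool(linear=[[0,-0.8,0.05],[0,-0.8,0.05],[0,-0.8,0.05]], spin=[0,0,0], jaw=[0.4,0.4,0.4])

```text
time_s: 11.45
tcp_pos: [0.5021, -0.0752, 0.0422]
eef_rot: [-0.009, 0.996, -0.09, 0.011]
ft_force: [-0.4, -1.5, 0.3]
gripper_width: 0.4
```

drive_tool(linear=[[0,-0.8,-0.15],[0,-0.8,0],[0,-0.8,0]], spin=[0,0,0], jaw=[0.4,0.4,0.4])

```text
time_s: 11.75
tcp_pos: [0.5063, -0.049, 0.0438]
eef_rot: [-0.009, 0.996, -0.089, 0.011]
ft_force: [-0.8, -0.5, -0.3]
gripper_width: 0.398
```

```bash
python3 - <<'E'
from h import *
go(-10,75,44,0)
i=r.camera_info('wrist');im=r.camera('wrist')
# dark panel rear edge between the fingers: last dark row in columns 260-290
g=im.max(2)[:,262:292].mean(1);v=[k for k in range(150,330) if g[k]<90];print(v[-1],g[v[-1]-2:v[-1]+5].round())
p=ray(i,277,v[-1]+.5,.054);print('rear edge clamp',(F['M'].T@(p[:2]-F['o'])*1000).round(1))
E
```

```text
t 11.75 clamp [-9.9 50.5] 43.8 xang -0.1 zaxis [ 0.023  0.016 -1.   ] shift cm [-0.01 -2.45  0.03] spin -0.1 q [-0.11 -0.02 -0.3   1.27  0.02  1.64] F [-0.8 -0.5 -0.3] 0.3975442064436256
259 [ 69.  72.  80.  93. 105. 138. 186.]
rear edge clamp [-10.1  64.7]
```

drive_tool(linear=[[0,-0.8,0],[0,-0.8,0],[0,-0.5,0],[0,0,0]], spin=[0,0,0,0], jaw=[0.4,0.4,0.4,0.4])

```text
time_s: 12.2
tcp_pos: [0.5105, -0.0249, 0.0442]
eef_rot: [-0.009, 0.996, -0.089, 0.011]
ft_force: [0.1, 0.5, -0.6]
gripper_width: 0.401
```

```bash
python3 - <<'E'
from h import *
go(-10,75,44,0)
i=r.camera_info('wrist');im=r.camera('wrist')
g=im.max(2)[:,262:292].mean(1);v=[k for k in range(150,330) if g[k]<90];print(v[-1],g[v[-1]-2:v[-1]+5].round())
for z in(.053,.054):
  p=ray(i,277,v[-1]+1,z);print('rear edge clamp',(F['M'].T@(p[:2]-F['o'])*1000).round(1))
E
```

```text
t 12.2 clamp [-10.1  74.9] 44.2 xang 0.0 zaxis [ 0.023  0.017 -1.   ] shift cm [ 0.01 -0.01  0.02] spin 0.0 q [-0.06 -0.02 -0.29  1.27  0.02  1.69] F [ 0.1  0.5 -0.6] 0.4006524059666261
273 [ 81.  80.  84. 101. 126. 152. 176.]
rear edge clamp [-10.2  81.8]
rear edge clamp [-10.2  82.4]
```

drive_tool(linear=[[0,0.8,0],[0,0,-3],[0,0,-4],[0,3,-4],[0,4,-3],[0,4,0],[0,0,0]], spin=[0,0,0,0,0,0,0], jaw=[0.4,0.4,0.4,0.4,0.4,0.4,0.4])

```text
time_s: 12.95
tcp_pos: [0.4837, -0.1511, 0.1865]
eef_rot: [-0.008, 0.996, -0.088, 0.01]
ft_force: [0.5, 1.5, -0.0]
gripper_width: 0.401
```

```bash
python3 - <<'E'
from h import *
go(-10,75,44,0)
i=r.camera_info('wrist');w=r.camera('wrist').copy();t=r.camera('top');s=r.camera('scene');
cv2.imwrite('pics/w8raw.png',w[...,::-1]);cv2.imwrite('pics/t8raw.png',t[...,::-1])
a=cv2.resize(t[150:330,180:400],(400,300),interpolation=cv2.INTER_CUBIC)
c=cv2.resize(s[170:330,190:400],(400,300),interpolation=cv2.INTER_CUBIC)
b=cv2.resize(w,(400,300))
b2=np.zeros_like(b)
im=np.vstack([np.hstack([a,c]),np.hstack([b,cv2.resize(w[0:210,140:420],(400,300))])])
cv2.imwrite('pics/c8.png',im[...,::-1])
E
```

```text
t 12.95 clamp [-14.1 -54. ] 186.5 xang 0.1 zaxis [ 0.021  0.015 -1.   ] shift cm [  0.17 -12.64  14.48] spin 0.1 q [-0.31 -0.04 -0.05  1.55  0.02  1.43] F [ 0.5  1.5 -0. ] 0.40068670943099033
```

View pics/c8.png

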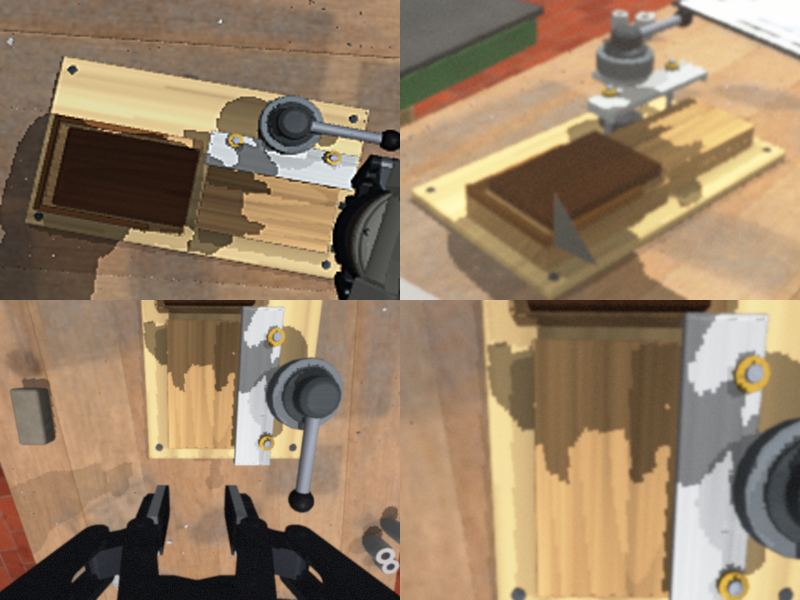

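The composite shows the dark panel inside the rails, the jaw raised, and the pale panels apparently in place. Now I'll get numbers for it.

```bash
python3 - <<'E'
from h import *
cl=lambda p:(F['M'].T@(p[:2]-F['o'])*1000).round(1)
t=r.camera_info('top');im=cv2.imread('pics/t8raw.png')
hsv=cv2.cvtColor(im,cv2.COLOR_BGR2HSV);g=im.max(2)
m=(g<75).astype(np.uint8);m[:215]=0;m[295:]=0;m[:,:205]=0;m[:,295:]=0
m=cv2.morphologyEx(m,cv2.MORPH_OPEN,np.ones((7,7)))
k=max(cv2.findContours(m,0,2)[0],key=cv2.contourArea);re=cv2.minAreaRect(k);print(re)
for q in cv2.boxPoints(re): print('panel corner',cl(ray(t,*q,.053)))
for q in [(66,126),(202,147),(185,230),(52,207)]: print('eye corner',cl(ray(t,180+q[0]/1.818,150+q[1]/1.667,.053)))
i=r.camera_info('wrist');w=cv2.imread('pics/w8raw.png')
# rear end of the mid panel: profile down columns through the pale panels
q=w[195:225,245:310].mean((1)).round().astype(int);print([(195+n,*x) for n,x in enumerate(q)])
for v in range(200,222,4): print(v,'z40',cl(ray(i,275,v,.040)),'z12',cl(ray(i,275,v,.012)))
q=w[190,222:250].astype(int).sum(1);print(list(enumerate(q,222)));print([ (u,cl(ray(i,u,190,.040))) for u in(230,234,238)])
q=w[40:70,290:320].mean(1).round().astype(int).sum(1);print('far end',[*enumerate(q,40)])
for v in range(12,40,6): print(v,'z40',cl(ray(i,300,v,.040)))
print([*enumerate(w[0:40,290:320].mean(1).round().astype(int).sum(1))])
E
```

```text
((249.19497680664062, 255.82699584960938), (74.80933380126953, 48.653507232666016), 10.539183616638184)
panel corner [-46.4 224. ]
panel corner [ 45.4 225.7]
panel corner [45.8 83.1]
panel corner [-45.6  83.1]
eye corner [ 44.3 226.6]
eye corner [47.1 82. ]
eye corner [-48.   82.2]
eye corner [-48.5 222.4]
[(195, np.int64(117), np.int64(173), np.int64(218)), (196, np.int64(117), np.int64(173), np.int64(218)), (197, np.int64(116), np.int64(173), np.int64(217)), (198, np.int64(116), np.int64(172), np.int64(217)), (199, np.int64(116), np.int64(172), np.int64(216)), (200, np.int64(116), np.int64(172), np.int64(216)), (201, np.int64(116), np.int64(172), np.int64(217)), (202, np.int64(116), np.int64(172), np.int64(217)), (203, np.int64(116), np.int64(173), np.int64(217)), (204, np.int64(116), np.int64(173), np.int64(217)), (205, np.int64(114), np.int64(170), np.int64(215)), (206, np.int64(112), np.int64(165), np.int64(210)), (207, np.int64(115), np.int64(168), np.int64(210)), (208, np.int64(127), np.int64(182), np.int64(218)), (209, np.int64(142), np.int64(200), np.int64(228)), (210, np.in
[... 2576 characters left out ...]
int64(67)), (7, np.int64(74)), (8, np.int64(135)), (9, np.int64(187)), (10, np.int64(200)), (11, np.int64(183)), (12, np.int64(168)), (13, np.int64(162)), (14, np.int64(162)), (15, np.int64(162)), (16, np.int64(162)), (17, np.int64(163)), (18, np.int64(187)), (19, np.int64(237)), (20, np.int64(274)), (21, np.int64(286)), (22, np.int64(287)), (23, np.int64(286)), (24, np.int64(285)), (25, np.int64(287)), (26, np.int64(287)), (27, np.int64(280)), (28, np.int64(269)), (29, np.int64(272)), (30, np.int64(272)), (31, np.int64(266)), (32, np.int64(261)), (33, np.int64(261)), (34, np.int64(259)), (35, np.int64(251)), (36, np.int64(248)), (37, np.int64(248)), (38, np.int64(250)), (39, np.int64(249))]
```

```bash
python3 - <<'E'
from h import *
cl=lambda p:(F['M'].T@(p[:2]-F['o'])*1000).round(1)
i=r.camera_info('wrist');print('eye',cl(i['eye']),i['eye'][2])
t=r.camera_info('top');print('base corners',[cl(ray(t,*p,.012)) for p in[(214,186),(382,215),(366,316),(195,283)]])
a=cv2.imread('pics/top0.png');b=cv2.imread('pics/t8raw.png')
for x in(-40,-30,-20,-10):
  for nm,im,z in(('start',a,54),('now',b,40)):
    ys=np.arange(-95,-49,3);px=np.array([proj(t,world(x,y,z)) for y in ys],np.float32)
    print(x,nm,[(int(y),*map(int,c)) for y,c in zip(ys,cv2.remap(im,px[:,:1],px[:,1:],1)[:,0])])
# wrist-view predictions
for p in[(-10,-70,40),(-10,-70,26),(-10,-70,12),(-10,70,40),(-10,82,39),(-10,82,12),(-45,-45,40)]: print(p,np.round(proj(i,world(*p)),1))
w=cv2.imread('pics/w8raw.png');print('col 255',[(v,*map(int,w[v,250:262].mean(0))) for v in range(14,46,2)])
E
```

```text
eye [-17.5  26.1] 0.3294365083805538
base corners [array([124.6, 253.6]), array([129.1, -88.3]), array([-72. , -89.3]), array([-72. , 251.3])]
-40 start [(-95, 76, 102, 132), (-92, 77, 104, 134), (-89, 79, 104, 134), (-86, 78, 103, 131), (-83, 74, 99, 129), (-80, 99, 137, 154), (-77, 107, 151, 172), (-74, 107, 150, 172), (-71, 98, 139, 159), (-68, 63, 90, 114), (-65, 26, 42, 73), (-62, 27, 43, 74), (-59, 28, 45, 76), (-56, 28, 45, 76), (-53, 28, 45, 75), (-50, 28, 45, 76)]
-40 now [(-95, 66, 70, 69), (-92, 29, 33, 37), (-89, 15, 16, 18), (-86, 15, 13, 12), (-83, 11, 8, 8), (-80, 10, 8, 7), (-77, 8, 6, 5), (-74, 19, 15, 14), (-71, 66, 70, 70), (-68, 99, 140, 163), (-65, 127, 183, 223), (-62, 126, 182, 221), (-59, 127, 182, 220), (-56, 126, 179, 220), (-53, 126, 179, 219), (-50, 125, 179, 219)]
-30 start [(-95, 76, 103, 135), (-92, 74, 101, 134), (-89, 75, 100, 134), (-86, 75, 102, 135), (-83, 71, 97, 130), (-80, 103, 141, 166), (-77, 136, 187, 204), (-74, 135, 186, 204), (-71, 124, 171, 193), (-68, 64, 93, 119), (-65, 27, 43, 77), (-62, 31, 48, 80), (-59, 31, 48, 81), (-56, 31, 48, 81
[... 1515 characters left out ...]
, 6, 6), (-71, 40, 56, 64), (-68, 105, 145, 167), (-65, 116, 167, 207), (-62, 115, 167, 205), (-59, 116, 166, 205), (-56, 115, 165, 205), (-53, 115, 166, 204), (-50, 115, 166, 205)]
(-10, -70, 40) [278.4 218.3]
(-10, -70, 26) [278.  213.4]
(-10, -70, 12) [277.6 208.8]
(-10, 70, 40) [279.4  39.5]
(-10, 82, 39) [279.5  21.9]
(-10, 82, 12) [278.6  29. ]
(-45, -45, 40) [236.6 189.9]
col 255 [(14, 39, 58, 74), (16, 39, 56, 72), (18, 50, 72, 89), (20, 70, 98, 117), (22, 69, 99, 117), (24, 71, 100, 119), (26, 68, 97, 116), (28, 66, 98, 124), (30, 68, 102, 131), (32, 71, 105, 133), (34, 69, 102, 130), (36, 69, 103, 130), (38, 69, 103, 131), (40, 67, 102, 130), (42, 69, 102, 131), (44, 69, 103, 131)]
```

The dark panel looks fine, but the earlier touch may have dragged the middle panel 2–4 mm in +y. I'll move the camera straight above the stack's rear edge to measure it.

drive_tool(linear=[[0,4,0],[0,4,0],[0,3,0],[0,0,0]], spin=[0,0,0,0], jaw=[0.4,0.4,0.4,0.4])

```text
time_s: 13.5
tcp_pos: [0.4658, -0.254, 0.181]
eef_rot: [-0.01, 0.997, -0.082, 0.008]
ft_force: [0.5, 0.3, 1.2]
gripper_width: 0.401
```

```bash
python3 - <<'E'
from h import *
cl=lambda p:(F['M'].T@(p[:2]-F['o'])*1000).round(1)
go(0,0,100,0)
i=r.camera_info('wrist');print('eye',cl(i['eye']),i['eye'][2]);w=r.camera('wrist');t=r.camera('top')
cv2.imwrite('pics/w9.png',w[...,::-1]);cv2.imwrite('pics/t9.png',t[...,::-1])
def crop(im,inf,pts,sz):
    S=np.float32([[0,0],[sz[0],0],[sz[0],sz[1]],[0,sz[1]]]);D=np.float32([proj(inf,world(*p)) for p in pts])
    return cv2.warpPerspective(im,cv2.getPerspectiveTransform(D,S),sz,flags=cv2.INTER_CUBIC)
ti=r.camera_info('top')
# rectified strips at z=40, 5 px/mm along y (left = +y)
A=crop(w,i,[(-60,-50,40),(-60,-100,40),(20,-100,40),(20,-50,40)],(400,290))
a0=cv2.imread('pics/top0.png')[...,::-1]
T=[(-80,110,40),(-80,-110,40),(60,-110,40),(60,110,40)]
T=[(60,110,40),(60,-110,40),(-80,-110,40),(-80,110,40)]
A=crop(w,i,[(20,-40,40),(20,-100,40),(-60,-100,40),(-60,-40,40)],(400,300))
B=crop(t,ti,[(20,-40,40),(20,-100,40),(-60,-100,40),(-60,-40,40)],(400,300))
C=crop(t,ti,[(20,100,40),(20,60,40),(-60,60,40),(-60,100,40)],(400,300))
D=crop(w,i,[(20,100,40),(20,60,40),(-60,60,40),(-60,100,40)],(400,300))
cv2.imwrite('pics/c9.png',np.vstack([np.hstack([A,B]),np.hstack([D,C])])[...,::-1])
E
```

```text
t 13.5 clamp [ -13.6 -158.5] 181.0 xang 0.8 zaxis [ 0.017  0.019 -1.   ] shift cm [  1.45 -15.65   8.46] spin 0.8 q [-0.51  0.02  0.01  1.55  0.03  1.22] F [0.5 0.3 1.2] 0.4009047013206609
eye [-17.  -82.5] 0.3249786632017183
```

View pics/c9.png

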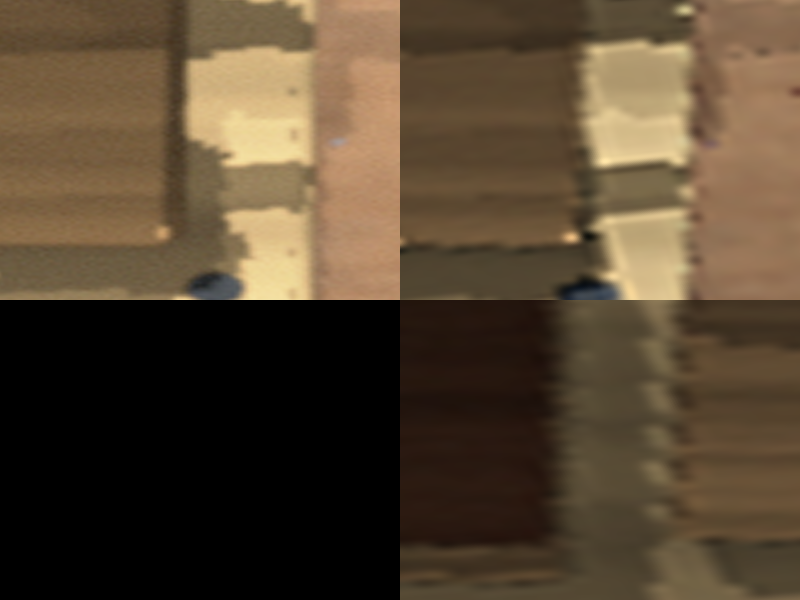

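Panel edges from the top view: middle panel rear at about −67 and front at about 71, dark panel rear at about 85. I'll compare these with the start image along the same line, numerically.

```bash
python3 - <<'E'
from h import *
t=r.camera_info('top');a=cv2.imread('pics/top0.png');b=cv2.imread('pics/t9.png')
def prof(im,z,ys,xs=np.arange(-35,16,2)):
    o=[]
    for y in ys:
        px=np.float32([proj(t,world(x,y,z)) for x in xs]); o.append(cv2.remap(im,px[:,:1],px[:,1:],1)[:,0].mean(0))
    return np.array(o)
for nm,lo,hi in(('gap',64,92),('stop',218,246),('rear',-80,-60)):
    ys=np.arange(lo,hi+.1,1.0);A=prof(a,40,ys);B=prof(b,40,ys)
    for y,p,q in zip(ys,A,B): print(nm,int(y),p.round().astype(int),round(p[2]/p[0],2),q.round().astype(int),round(q[2]/q[0],2))
E
```

```text
gap 64 [25 40 67] 2.7 [47 70 89] 1.88
gap 65 [25 40 68] 2.68 [47 69 89] 1.88
gap 66 [26 40 69] 2.68 [47 69 89] 1.88
gap 67 [26 41 70] 2.68 [47 69 89] 1.89
gap 68 [26 41 71] 2.73 [47 70 89] 1.89
gap 69 [24 38 68] 2.82 [48 71 91] 1.9
gap 70 [19 30 53] 2.81 [48 71 91] 1.91
gap 71 [22 33 48] 2.15 [46 68 88] 1.91
gap 72 [40 57 69] 1.72 [46 68 85] 1.83
gap 73 [57 80 93] 1.64 [56 80 95] 1.71
gap 74 [ 63  89 103] 1.64 [ 64  90 105] 1.65
gap 75 [ 64  91 106] 1.64 [60 84 97] 1.63
gap 76 [ 63  89 104] 1.65 [54 75 88] 1.64
gap 77 [56 79 93] 1.65 [51 72 84] 1.64
gap 78 [48 68 79] 1.66 [50 71 83] 1.65
gap 79 [44 63 74] 1.66 [51 72 84] 1.65
gap 80 [43 61 71] 1.65 [52 73 85] 1.65
gap 81 [42 58 68] 1.63 [53 74 86] 1.63
gap 82 [39 55 64] 1.63 [51 72 84] 1.63
gap 83 [48 70 85] 1.75 [44 63 75] 1.68
gap 84 [ 72 107 133] 1.84 [34 49 60] 1.8
gap 85 [ 89 131 165] 1.85 [23 34 46] 2.04
gap 86 [ 93 136 171] 1.85 [16 24 39] 2.41
gap 87 [ 95 139 175] 1.84 [14 22 37] 2.62
gap 88 [ 96 140 176] 1.84 [14 22 37] 2.64
gap 89 [ 95 140 175] 1.84 [14 22 38] 2.64
gap 90 [ 95 139 175] 1.84 [15 23 38] 2.61
gap 91 [ 95 139 1
[... 1592 characters left out ...]
 1.59
rear -75 [116 160 183] 1.58 [103 142 163] 1.59
rear -74 [112 156 178] 1.59 [103 143 163] 1.59
rear -73 [110 153 175] 1.59 [104 143 164] 1.58
rear -72 [ 96 135 157] 1.62 [105 145 166] 1.58
rear -71 [ 67  96 119] 1.79 [106 146 167] 1.58
rear -70 [40 60 86] 2.16 [103 143 163] 1.58
rear -69 [27 42 71] 2.61 [ 93 129 148] 1.59
rear -68 [23 37 67] 2.87 [ 75 105 122] 1.64
rear -67 [24 39 68] 2.8 [ 58  84 102] 1.74
rear -66 [26 40 70] 2.72 [49 72 91] 1.85
rear -65 [26 41 70] 2.68 [46 68 87] 1.9
rear -64 [26 42 70] 2.65 [46 67 86] 1.9
rear -63 [26 41 70] 2.66 [46 68 87] 1.89
rear -62 [27 42 70] 2.65 [46 68 87] 1.88
rear -61 [27 41 71] 2.64 [46 68 87] 1.88
rear -60 [27 42 70] 2.64 [46 68 87] 1.88
```

Start-versus-now profiles show the middle panel moved only about 1 mm. The dark panel's rear is just 1–2 mm past the ledge edge, so I'll push it about 5 mm further.

drive_tool(linear=[[0,-4,0],[0,-4,0],[0,-4,0],[0,-4,0],[0,-4,0],[0,-2,0],[0,0,0]], spin=[0.8,0,0,0,0,0,0], jaw=[0.4,0.4,0.4,0.4,0.4,0.4,0.4])

```text
time_s: 14.3
tcp_pos: [0.5039, -0.0166, 0.1849]
eef_rot: [-0.012, 0.996, -0.084, 0.007]
ft_force: [-0.0, -0.2, -0.7]
gripper_width: 0.402
```

```bash
python3 -c "
from h import *
go(-11,62,46,0)"
```

```text
t 14.3 clamp [-18.1  81.9] 184.9 xang 0.6 zaxis [ 0.016  0.023 -1.   ] shift cm [ 0.53  2.34 13.85] spin 0.6 q [-0.05 -0.05 -0.05  1.55  0.02  1.69] F [-0.  -0.2 -0.7] 0.4017153384830214
```

drive_tool(linear=[[0.2,2.5,0],[0.2,0.2,4],[0.1,0.1,4],[0,0,3],[0,0,1.5],[0,0,0]], spin=[0,0,0,0,0,0], jaw=[0.4,0.4,0.4,0.4,0.4,0.4])

```text
time_s: 14.9
tcp_pos: [0.5048, -0.038, 0.0557]
eef_rot: [-0.012, 0.997, -0.079, 0.008]
ft_force: [0.1, -0.2, 1.1]
gripper_width: 0.401
```

```bash
python3 -c "
from h import *
go(-11,81,45,0)"
```

```text
t 14.9 clamp [-13.3  61. ] 55.7 xang 1.2 zaxis [ 0.017  0.023 -1.   ] shift cm [ 0.26 -1.97  1.12] spin 1.2 q [-0.09 -0.03 -0.28  1.3   0.02  1.64] F [ 0.1 -0.2  1.1] 0.4005217732979286
```

drive_tool(linear=[[0,0,0.7],[0,0,0.3],[0.2,-0.7,0],[0,-0.5,0],[0,-0.4,0],[0,-0.3,0]], spin=[1.2,0,0,0,0,0], jaw=[0.4,0.4,0.4,0.4,0.4,0.4])

```text
time_s: 15.5
tcp_pos: [0.5124, -0.0177, 0.0495]
eef_rot: [-0.012, 0.996, -0.09, 0.01]
ft_force: [-1.0, -0.5, 0.4]
gripper_width: 0.399
```

```bash
python3 -c "
from h import *
go(-11,81,45,0)"
```

```text
t 15.5 clamp [-9.4 82.3] 49.5 xang -0.1 zaxis [ 0.022  0.023 -1.   ] shift cm [-0.16  0.14  0.45] spin -0.1 q [-0.05 -0.01 -0.28  1.28  0.02  1.7 ] F [-1.  -0.5  0.4] 0.3985263572715486
```

drive_tool(linear=[[0,0.8,0],[0,0,-4],[0,0,-4],[0,4,-4],[0,4,0],[0,4,0],[0,4,0],[0,4,0]], spin=[0,0,0,0,0,0,0,0], jaw=[0.4,0.4,0.4,0.4,0.4,0.4,0.4,0.4])

```text
time_s: 16.3
tcp_pos: [0.4732, -0.2253, 0.1654]
eef_rot: [-0.011, 0.996, -0.085, 0.011]
ft_force: [0.7, -0.8, -0.7]
gripper_width: 0.404
```

```bash
python3 - <<'E'
from h import *
go(0,0,100,0)
t=r.camera_info('top');b=r.camera('top')[...,::-1].copy();cv2.imwrite('pics/t10.png',b)
def prof(im,z,ys,xs):
    for y in ys:
        px=np.float32([proj(t,world(x,y,z)) for x in xs]);q=cv2.remap(im,px[:,:1],px[:,1:],1)[:,0].mean(0)
        print(int(y),q.round().astype(int),round(q[2]/q[0],2))
for xs in((-38,-28),(8,22)):
  for lo,hi in((70,94),(222,238),(-72,-64)): prof(b,40,range(lo,hi),np.arange(xs[0],xs[1],2)); print()
E
```

```text
t 16.3 clamp [ -11.3 -128.9] 165.4 xang 0.5 zaxis [ 0.025  0.021 -0.999] shift cm [  1.1  -12.72   6.88] spin 0.5 q [-0.46 -0.   -0.05  1.52  0.03  1.28] F [ 0.7 -0.8 -0.7] 0.4035215697476236
70 [ 54  80 102] 1.9
71 [ 52  78 100] 1.92
72 [48 71 90] 1.88
73 [51 73 89] 1.76
74 [ 61  87 103] 1.67
75 [ 69  98 114] 1.64
76 [ 70  98 115] 1.64
77 [ 63  89 104] 1.64
78 [54 77 89] 1.64
79 [50 71 83] 1.65
80 [50 70 82] 1.65
81 [50 70 82] 1.63
82 [49 68 79] 1.62
83 [45 63 75] 1.68
84 [46 67 83] 1.78
85 [52 76 98] 1.87
86 [ 56  83 107] 1.91
87 [ 57  85 109] 1.91
88 [ 53  79 101] 1.9
89 [46 68 88] 1.9
90 [43 63 80] 1.87
91 [38 56 72] 1.89
92 [29 43 57] 2.01
93 [20 31 46] 2.27

222 [29 45 76] 2.61
223 [29 45 76] 2.65
224 [28 45 76] 2.67
225 [28 45 75] 2.67
226 [28 45 75] 2.69
227 [28 44 75] 2.67
228 [28 44 75] 2.65
229 [28 44 75] 2.67
230 [28 44 76] 2.69
231 [28 45 77] 2.73
232 [29 45 77] 2.71
233 [28 43 71] 2.54
234 [30 45 65] 2.18
235 [35 52 68] 1.92
236 [35 52 64] 1.82
237 [28 42 54] 1.93

-72 [141 192 215] 1.52
-71 [142 193 216] 1.53
-70 [138 188 212] 1.54
-69 [128 176 200] 1.56
-68 [112 156 1
[... 340 characters left out ...]
 65 77] 1.7
84 [46 67 83] 1.82
85 [49 73 93] 1.9
86 [ 52  78 100] 1.9
87 [51 76 98] 1.9
88 [46 68 87] 1.89
89 [41 60 76] 1.88
90 [36 53 67] 1.86
91 [28 41 54] 1.95
92 [18 27 40] 2.26
93 [13 21 35] 2.62

222 [27 43 72] 2.63
223 [27 43 72] 2.66
224 [27 43 72] 2.64
225 [27 42 71] 2.64
226 [27 42 71] 2.64
227 [27 43 72] 2.64
228 [27 43 72] 2.61
229 [27 42 72] 2.66
230 [27 42 72] 2.7
231 [26 41 72] 2.73
232 [28 43 71] 2.58
233 [36 54 76] 2.14
234 [45 67 86] 1.92
235 [45 67 83] 1.85
236 [39 57 72] 1.86
237 [30 46 62] 2.07

-72 [126 174 199] 1.57
-71 [128 177 201] 1.57
-70 [131 180 205] 1.57
-69 [124 172 196] 1.57
-68 [101 141 163] 1.62
-67 [ 73 102 122] 1.68
-66 [53 75 94] 1.78
-65 [43 63 81] 1.89
```

Now there is about 8 mm of ledge visible behind the panel and about 4–5 mm to the end stop. The panel is square, the stack hasn't moved further, and the arm is clear. Handing in.

```bash
python3 -c "
from rig import r
print(r.finish_job(), r.get_state()['time_s'])"
```

```text
the job is handed in; nothing more can be done
the job is handed in; nothing more can be done
```

The dark panel is on the out-feed ledge, clear of the stack, and the clamp is slack. The job is handed in at about 16 s on the robot's clock.

- **Clamp:** I nudged the lever counterclockwise first; it stopped within a few degrees at about 14 N. Clockwise was free at about 7 N, so I turned it roughly 90° that way, and the jaw lifted.
- **Panel:** I pushed it from its far end without lifting it. The first check showed only 1–2 mm of margin past the ledge edge, so I pushed it further.
- **Last check (top camera):** The panel's rear is about 8 mm past the ledge edge and its front about 4–5 mm short of the end stop. It was square and between the rails at the earlier look. I judged it flat by eye in that look, before the final push, and did not measure it.
- **What went wrong:** During the push the fingertips briefly rubbed the middle panel with about 9 N downward. It moved about 1 mm towards the ledge by the top camera, and I left it there. The wrist camera suggested 2–6 mm, but its readings were several mm off against known edges, so I trusted the top camera. I did not measure the lowest panel's shift separately.

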